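# Level a setting jig's supports: pack a plate, strike the pin

### The arm

A 7-joint arm with a two-finger parallel gripper is mounted at the origin on the work surface. World frame = base frame: x ahead of the robot, y to its left, z up, the work surface at z = 0. Lengths are in m, angles in rad, forces in N, time in s.
With the tool pointing down it reaches from about 0.35 to 0.9 m from the base axis. Payload 8.1 kg.
Tool frame: the origin (TCP) lies midway between the tips of the shut fingers; the grasp point (between the pads) lies 19 mm behind it; z points along the fingers, y is the direction in which the jaws open and shut (so a half turn about z gives the same grasp; the last joint's range is limited). The gripper opens to 92 mm and grips with 3 to 60 N. Pads are 19 mm wide; open, the fingers measure 130 mm over their backs; the gripper's body (75 mm by 190 mm) begins 47 mm behind the grasp point.
Start: joints at [-1.451, 0.434, 0.025, 1.573, -0.012, 1.134, -0.075], TCP at [0.138, 0.61, 0.227] pointing down, gripper open.
Joint ranges: [-2.62, 2.62], [-0.44, 2.09], [-1.27, 1.32], [0.08, 2.57], [-1.32, 4.46], [0.12, 2], [-2.74, 2.74]. Speed limits (rad/s): [2.22, 2.22, 3.01, 3.01, 3.14, 3.14, 3.14].

### API

Orientations are given as a rotation vector (axis times angle).
In Python, from cell import monitor, get_image, get_calibration, workorder, look_for, masks_of gives the robot as it stands.
- The arm moves only by the shell command python3 -m crank 'ROWS' [FORCE]. ROWS is JSON, a list of rows, each a list of 3 entries, a list of its own where there are three numbers: the shift along the tool's x, y, z in cm, then the turn about the tool's z in degrees, then the closure in counts, from 0 (fully open) to 255 (shut). A call has 1 to 5 rows; each row shifts and turns the commanded pose from where the row before left it, along the tool's axes as they then stand; what a row does not reach is not made up. A row lasts 1/10 s, in which the tool goes at most 50 mm and 8.59 degrees, less where a joint would pass 70% of its speed; a pose out of reach is approached as far as the arm can. A call with a gripper value outside its range is refused whole. The fingers move at their own pace and stop on an object; FORCE is the grip in N (left out, the last holds). Time passes only in rows, so rows that do not move let the fingers close. It gives the time, the measured TCP pose, the force and the opening at its end, in the units of the state.
- monitor.observe(): the state, without advancing time (a new reading comes with each control period).
- get_image(name): name is "scene" or "top" or "wrist"; returns (picture, depth): 400x640x3 uint8, red, green, blue; 400x640 float32, m along the optical axis (not along the pixel's ray), 0 where there is no reading.
- get_calibration(name): a dict with "fx", "fy", "cx", "cy" (pixels), "R" (3x3) and "t" (3): a world point X has camera coordinates R X + t. Camera axes: x right, y down, z forward; pixel columns grow to the right and rows downward; lengths in m; the calibration is good to about 2 mm. The wrist camera is an equidistant fisheye: a pixel r from the principal point sees the ray r / f radians off the axis. A picture is of the moment at which its call begins: read the wrist's pose just before it. get_calibration takes no time and is no camera call; for the wrist camera it gives the pose at the moment of the call.
- workorder.sign_off(): hands the job in, once; it reports no verdict.
Trained networks look in the newest picture that a camera, given by its name, has taken for a name from the list of things; names that differ only in an ending like _2 or _b are one class to them, and where a whole thing is asked for, a point or a joint stands for the part that bears it (a point fixed in the world has none). Each returns a list of dicts, best first, with "score" (0 to 1); they miss things now and then, are a little off and sometimes report something else, mostly with a low value. They report only what shows in the picture. A call takes as long as a camera call. They do not tell look-alikes from the thing itself.
- look_for(label, camera): "location" ([x, y, z] in m, in world coordinates, good to about 4 mm: the middle of the surface that is visible of it).
- masks_of(label, camera): "region" (400x640 bool, what is visible of it).
The state is a dict: "clock": time; "joints": joint angles; "dq": joint speeds; "joint_efforts": joint torques, N m; "position": TCP position; "ee_rot": TCP orientation; "force": force on the tool from outside, world axes, zero at the start; "ft_torque": the same for the moment, N m; "width": opening from 0.0 (shut) to 1.0 (fully open).
Only numpy, scipy, OpenCV 4.12 (cv2) and the standard library are available. Lean on these libraries where they do the work, as an engineer would, in place of code of your own. Each camera call takes 0.05 s, during which the arm holds its last target.

### The job

Set the three supports of the steel setting jig to one height: on the plate already lying on its seat, squarely lay the one loose packing plate that brings the top of the pack level with the top of the square gauge post. Then take the mallet and strike the sprung pin down with brisk light blows, not a slow push, until the top of its head is level with the post too, without driving it lower and without touching the pin by hand. Finally put the mallet back down on the bench, clear of the jig, and leave everything else lying where it is.

Things in the scene. Friction and masses are not known exactly. Their poses are not given: they have to be found in the camera images.
- jig: Setting jig fixed to the bench: dark steel base 110 (x) x 200 (y) x 18 mm high; origin at the centre of its underside, on the bench. Along its y axis stand: the seat (centre at y = +55 mm), the square gauge post (y = -12 mm) and the sprung pin (y = -38 mm), all at x = 0.
- seat (a point): Centre of the top face of the jig's seat, a steel block 34 (x) x 64 (y) mm whose top is 30 mm above the bench. Axes as the jig's. The bottom plate lies on it, so that the plate to add goes on top of that at 42 mm above the bench, its long side along the jig's y like the bottom plate's.
- post_top (a point): Centre of the top face of the fixed gauge post, 20 x 20 mm, 58 mm above the bench: the height to which pack and pin must come.
- pin_top (a point): Centre of the top of the sprung pin's round head (head 18 mm across and 8 mm thick on a 12 mm stem; head's edge is 7 mm from the post's side, so the mallet's face can bridge pin and post). At the start 14 to 26 mm higher than the post. The pin moves only up and down.
- pin (a joint): How far the sprung pin has been driven down, m: 0 is its highest place (head top 88 mm above the bench), 0.030 is level with the gauge post, 0.045 the lowest stop. Moving it takes about 7 to 9 N (a light spring plus a friction lock, about 2 N more at 0.15 m/s); a blow should drive it at 0.05 m/s or more; the pin does not spring back but stays where it is left, and is not to be raised again.
- bottom_plate_c (a point): Centre of the steel bottom plate, 40 (x) x 60 (y) x 12 mm thick, lying loose on the seat.
- plate_thin_c (a point): Centre of a loose flat steel packing plate, 40 (x) x 60 (y) x 10 mm thick, lying on the bench on the robot's left.
- plate_mid_c (a point): Centre of a loose flat steel packing plate, 40 (x) x 60 (y) x 16 mm thick, lying on the bench on the robot's left. About 0.3 kg. This thickness on the bottom plate meets the gauge post's height.
- plate_thick_c (a point): Centre of a loose flat steel packing plate, 40 (x) x 60 (y) x 22 mm thick, lying on the bench on the robot's left.
- mallet_head (a point): Centre of the mallet's head: an upright cylinder 50 mm across and 70 mm high with flat rubber faces at both ends; the mallet stands on the lower one, 35 mm below this point, on the robot's right. Whole mallet 0.3 to 0.6 kg, its weight mostly in the head. The wooden handle runs level from the head along -x of this frame.
- mallet_handle (a point): Centre line of the mallet's handle at a good place to grip, 45 mm from the head's axis and 40 mm above the lower face. The handle is 22 mm wide (y) and 24 mm high, and ends 160 mm from the head's axis; axes as the mallet's, x along the handle towards the head.
- bearing: Bystander, to be left alone: steel bearing ring lying flat, 52 mm across, 16 mm high, 26 mm bore; origin under its middle.
- socket: Bystander, to be left alone: plain steel wrench socket standing upright, 28 mm across, 38 mm high; origin under its middle.
- wrench: Bystander, to be left alone: steel wrench lying flat, along its x axis; origin at its underside near the middle.
- screwdriver: Bystander, to be left alone: screwdriver with a black handle, lying along its x axis; origin at its underside near the middle.
- can: Bystander, to be left alone: grey can standing upright, 68 mm across, 90 mm high; origin under its middle.
- piston: Bystander, to be left alone: aluminium engine piston standing upright, 80 mm across, 66 mm high; origin under its middle.
Mind the look-alikes: they are no part of the job. What is shaped like the jig but yellow is not meant.

How it is judged:
On the way, in this order (a step that is already met when the one before it is completed fails the run):
1. the right plate lies squarely on the bottom plate, its top level with the gauge post, and is let go (z of plate_mid_c in the frame of jig between 0.0475 and 0.0525 m and x of plate_mid_c in the frame of jig between -0.012 and 0.012 m and y of plate_mid_c in the frame of jig between 0.043 and 0.067 m and angle between plate_mid_c's own z axis and vertical below 0.08 rad and angle between the x axis of plate_mid_c and the x axis of jig, either way round below 0.25 rad and horizontal distance between bottom_plate_c and seat below 0.015 m and contact force between the fingers and plate_mid below 0.05 N), for 0.2 s.
2. the mallet strikes the pin: a blow that drives it at over 0.04 m/s (contact force between mallet and pin above 2 N and velocity of joint pin above 0.04 m/s).
3. the pin's head is level with the gauge post (within 3 mm) (z of pin_top in the frame of jig between 0.055 and 0.061 m), for 0.2 s.
At the end, for the whole second after the job is handed in: 16 mm plate let go, flat on the bottom plate, within 12 mm of the seat centre in x and y, 14 deg of square, top within 2.5 mm of the post height; bottom plate within 15 mm of the seat; pin top within 3 mm of post height; mallet at rest on the bench, head over 140 mm from the jig centre (all of step 1 and all of step 3 and height (world z) of mallet_head below 0.05 m and horizontal distance between mallet_head and jig above 0.14 m and linear speed of each of mallet, plate_mid below 0.03 m/s); the robot touches nothing.
It fails at once if the fingers or the arm push the pin (contact force between any of the fingers, the arm and pin above 2 N).
It fails at once if the pin is driven more than 4 mm below the post's top (value of joint pin above 0.034 m).
It fails at once if a bystander or a plate not needed is moved more than 40 mm (distance of any of bearing, socket, wrench, screwdriver, can, piston, plate_thin_c, plate_thick_c from where it was at the start of the episode above 0.04 m).
It also fails if it takes over 58 s, if anything falls off the work surface, if the arm or the gripper's body presses on something with over 40 N, if the wrist force passes 120 N, or if a joint passes its speed limit or range.

## Working session

There is one attempt and no reset: what is moved stays moved. The work goes in short steps, Python scripts to look and compute and a shell command to move; the robot and the scene stay as the last step left them, time stands still between calls to the robot, and variables do not carry over. Pictures are saved under pics/ and viewed, and the job is handed in when it is done.

```bash
ls; mkdir -p pics; cat > h.py <<'E'
import numpy as np, cv2
from cell import monitor, get_image, get_calibration, workorder, look_for, masks_of
from scipy.spatial.transform import Rotation as Ro
def snap(n,f):
    im,d=get_image(n); cv2.imwrite('pics/'+f+'.png',im[:,:,::-1]); np.save('pics/'+f+'.npy',d); return im,d
def pts(n,d,mask,c=None):
    c=c or get_calibration(n); v,u=np.nonzero(mask&(d>0)); z=d[v,u]
    X=np.c_[(u-c['cx'])/c['fx']*z,(v-c['cy'])/c['fy']*z,z]
    return (X-np.array(c['t']))@np.array(c['R'])
E
python3 - <<'E'
from h import *
s=monitor.observe()
for k in s: print(k,np.round(s[k],3))
print(Ro.from_rotvec(s['ee_rot']).as_matrix().round(3))
for n in['scene','top']:
    snap(n,n+'0'); c=get_calibration(n); print(n,{k:np.round(c[k],3).tolist() for k in c})
E
```

```text
pics
clock 0.0
joints [-1.451  0.435  0.025  1.574 -0.012  1.134 -0.075]
dq [ 0.    -0.001  0.001  0.     0.001 -0.     0.   ]
joint_efforts [-1.0000e-03 -6.6785e+01  9.8400e-01 -3.1445e+01 -6.1000e-02  4.3000e-02
  0.0000e+00]
position [0.138 0.609 0.226]
ee_rot [-3.490e-01 -3.122e+00  2.000e-03]
force [-0.507 -0.345  0.57 ]
ft_torque [ 0.002 -0.006  0.007]
width 1.001
[[-0.975  0.221 -0.   ]
 [ 0.221  0.975 -0.002]
 [-0.    -0.002 -1.   ]]
scene {'fx': 447.621, 'fy': 447.621, 'cx': 314.403, 'cy': 196.075, 'R': [[-0.857, 0.515, -0.009], [0.394, 0.646, -0.654], [-0.331, -0.564, -0.757]], 't': [0.462, -0.133, 1.454]}
top {'fx': 462.523, 'fy': 462.523, 'cx': 315.481, 'cy': 202.445, 'R': [[-0.001, -1.0, -0.031], [-0.999, 0.002, -0.049], [0.05, 0.031, -0.998]], 't': [0.002, 0.517, 1.325]}
```

View pics/scene0.png

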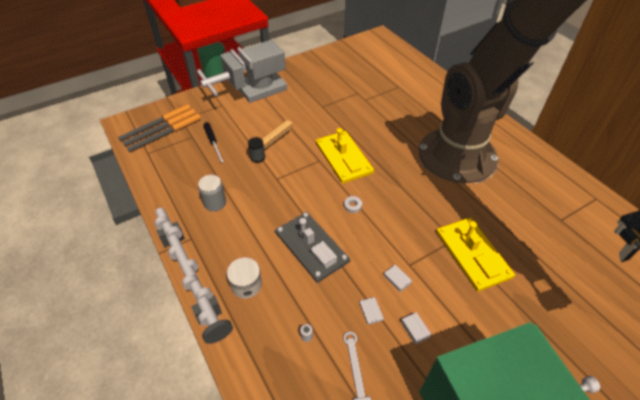

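View pics/top0.png

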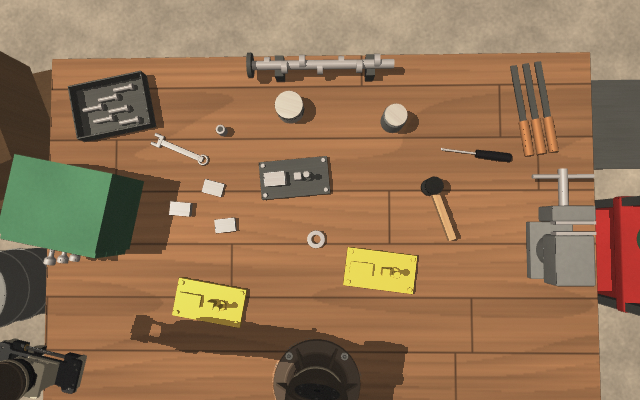

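```bash
python3 - <<'E'
from h import *
for n in['top','scene']:
  for l in ['jig','seat','plate_thin_c','plate_mid_c','plate_thick_c','bottom_plate_c','post_top','pin_top','mallet_head','mallet_handle']:
    r=look_for(l,n); print(n,l,[(round(x['score'],2),np.round(x['location'],3).tolist()) for x in r[:4]])
print(monitor.observe()['clock'])
E
```

```text
top jig [(0.89, [0.323, -0.186, 0.016]), (0.84, [0.59, 0.051, 0.018]), (0.71, [0.229, 0.31, 0.017])]
top seat [(0.97, [0.233, 0.305, 0.017]), (0.85, [0.324, -0.179, 0.022]), (0.61, [0.584, 0.057, 0.02])]
top plate_thin_c [(0.58, [0.559, 0.298, 0.01])]
top plate_mid_c [(0.87, [0.451, 0.262, 0.022])]
top plate_thick_c []
top bottom_plate_c [(0.61, [0.58, 0.117, 0.041])]
top post_top [(0.61, [0.585, 0.049, 0.017]), (0.6, [0.23, 0.306, 0.019])]
top pin_top [(0.52, [0.314, -0.215, 0.087]), (0.43, [0.221, 0.274, 0.089])]
top mallet_head [(0.7, [0.524, -0.346, 0.052])]
top mallet_handle [(0.9, [0.52, -0.342, 0.054])]
scene jig [(0.77, [0.331, -0.169, 0.021]), (0.67, [0.596, 0.064, 0.02])]
scene seat [(0.88, [0.329, -0.17, 0.019]), (0.8, [0.597, 0.067, 0.021]), (0.69, [0.24, 0.32, 0.016]), (0.49, [0.543, -0.326, 0.052])]
scene plate_thin_c [(0.8, [0.563, 0.306, 0.007])]
scene plate_mid_c [(0.85, [0.455, 0.268, 0.016])]
scene plate_thick_c [(0.64, [0.503, 0.4, 0.015])]
scene bottom_plate_c [(0.58, [0.586, 0.125, 0.042])]
scene post_top [(0.74, [0.605, 0.066, 0.015]), (0.74, [0.242, 0.32, 0.018]), (0.66, [0.331, -0.163, 0.018])]
scene pin_top [(0.57, [0.321, -0.213, 0.072])]
scene mallet_head [(0.92, [0.545, -0.329, 0.051])]
scene mallet_handle [(0.7, [0.544, -0.326, 0.052]), (0.57, [0.581, 0.125, 0.04]), (0.57, [0.756, -0.196, 0.072])]
1.1
```

The scene picture shows the dark jig at (312,245), and the top picture shows it at (295,178). The three plates are at (213,188), (181,209) and (226,226) in the top view, and the mallet is at (433,187). The two yellow jigs are decoys. Next I measure everything from depth.

```bash
cat > m.py <<'E'
from h import *
import sys
def meas(n,d,box,zlo,zhi,name,c=None):
    m=np.zeros(d.shape,bool); m[box[1]:box[3],box[0]:box[2]]=1
    c=c or get_calibration(n)
    v,u=np.nonzero(m&(d>0)); P=pts(n,d,m,c)
    k=(P[:,2]>zlo)&(P[:,2]<zhi); P=P[k]
    if len(P)<6: print(name,'few',len(P)); return
    r=cv2.minAreaRect((P[:,:2]*1000).astype(np.float32))
    print(name,n,len(P),'mean',P.mean(0).round(4),'zmed',np.median(P[:,2]).round(4),'p90',np.percentile(P[:,2],90).round(4),'rect c',np.round(r[0],1),'sz',np.round(r[1],1),'ang',round(r[2],1))
    return P
if __name__=='__main__':
    d=np.load('pics/top0.npy')
    bench=pts('top',d,np.pad(np.ones((30,60),bool),((205,165),(250,330)))); print('bench z',np.median(bench[:,2]), bench[:,2].std())
    meas('top',d,(198,175,230,202),.005,.05,'A')
    meas('top',d,(165,197,196,222),.005,.05,'B')
    meas('top',d,(210,214,242,238),.005,.05,'C')
    meas('top',d,(255,150,335,205),.01,.025,'jigbase')
    meas('top',d,(255,150,335,205),.033,.05,'bottomplate')
    meas('top',d,(255,150,335,205),.052,.064,'post')
    meas('top',d,(255,150,335,205),.066,.1,'pin')
    meas('top',d,(415,170,465,245),.06,.08,'mhead')
    P=meas('top',d,(415,170,465,245),.03,.059,'mhandle')
    P=meas('top',d,(415,203,465,245),.03,.059,'mhandle')
    P=meas('top',d,(300,225,330,250),.005,.059,'bearing')
E
python3 m.py
```

```text
bench z 0.0001127455484816705 0.0028570587621348856
A top 292 mean [0.5612 0.3013 0.0101] zmed 0.0103 p90 0.0133 rect c [558.8 301. ] sz [67.8 93.6] ang 2.4
B top 318 mean [0.5003 0.3939 0.0208] zmed 0.0215 p90 0.0254 rect c [504.9 400.5] sz [88.2 61.6] ang 70.7
C top 307 mean [0.4528 0.2646 0.0156] zmed 0.0161 p90 0.0193 rect c [448.2 266.3] sz [88.3 61.2] ang 89.9
jigbase top 2120 mean [0.5895 0.0568 0.0182] zmed 0.0182 p90 0.0217 rect c [589.9  63.9] sz [110.8 200.5] ang 4.9
bottomplate top 325 mean [0.5849 0.1112 0.0417] zmed 0.0415 p90 0.0456 rect c [588.1  81.2] sz [ 40.2 136.9] ang 4.8
post top 50 mean [0.591  0.0516 0.0589] zmed 0.0588 p90 0.0611 rect c [590.9  51.6] sz [20.1 17. ] ang 0.8
pin top 34 mean [0.593  0.0259 0.0802] zmed 0.0803 p90 0.0836 rect c [592.7  25.2] sz [16.3 15.6] ang 47.0
mhead top 265 mean [ 0.5612 -0.3266  0.0698] zmed 0.07 p90 0.0732 rect c [ 560.9 -327. ] sz [48.  48.3] ang 47.3
mhandle top 491 mean [ 0.4812 -0.3522  0.0497] zmed 0.0512 p90 0.0551 rect c [ 497.3 -347.4] sz [183.4  32.8] ang 24.9
mhandle top 368 mean [ 0.4629 -0.3601  0.0501] zmed 0.0513 p90 0.0551 rect c [ 464.3 -361.6] sz [112.6  23.9] ang 20.0
bearing top 217 mean [0.4139 0.0016 0.0145] zmed 0.0151 p90 0.019 rect c [419.    4.5] sz [66.5 84.2] ang 0.1
```

```bash
python3 - <<'E'
import cv2,numpy as np
a=cv2.imread('pics/top0.png')
b=np.hstack([cv2.resize(a[145:245,160:345],None,fx=4,fy=4,interpolation=2)])
cv2.imwrite('pics/topz.png',b)
E
```

```text
(no output)
```

View pics/topz.png

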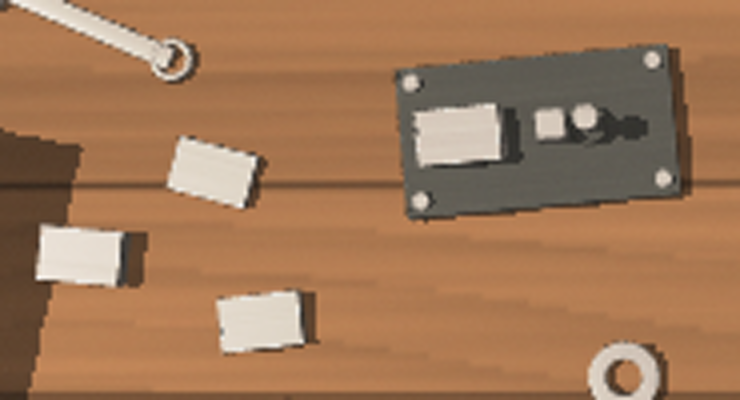

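```bash
cat > p.py <<'E'
from h import *
def white(n,im,d,box,zp):
    c=get_calibration(n); R=np.array(c['R']);t=np.array(c['t'])
    x0,y0,x1,y1=box
    K=np.array([[c['fx'],0,c['cx']],[0,c['fy'],c['cy']],[0,0,1]])
    H=K@np.c_[R[:,0],R[:,1],R[:,2]*zp+t]; Hi=np.linalg.inv(H)
    sub=cv2.resize(im[y0:y1,x0:x1],None,fx=8,fy=8,interpolation=cv2.INTER_CUBIC)
    g=sub[:,:,2]  # blue
    th,m=cv2.threshold(g,0,255,cv2.THRESH_BINARY+cv2.THRESH_OTSU)
    cs,_=cv2.findContours(m,cv2.RETR_EXTERNAL,cv2.CHAIN_APPROX_NONE); k=max(cs,key=cv2.contourArea)[:,0,:].astype(float)
    k=(k+.5)/8-.5+[x0,y0]
    w=np.c_[k,np.ones(len(k))]@Hi.T; w=w[:,:2]/w[:,2:]
    r=cv2.minAreaRect((w*1000).astype(np.float32)); print(n,box,th,np.round(r[0],1),np.round(r[1],1),round(r[2],1))
if __name__=='__main__':
    im=cv2.imread('pics/top0.png')[:,:,::-1].copy(); d=None
    white('top',im,d,(210,214,242,238),.016)
    white('top',im,d,(198,175,230,202),.010)
    white('top',im,d,(165,197,196,222),.022)
    white('top',im,d,(258,165,288,192),.042)
    im=cv2.imread('pics/scene0.png')[:,:,::-1].copy()
    white('scene',im,d,(380,262,414,294),.016)
E
python3 p.py
```

```text
top (210, 214, 242, 238) 139.0 [452.9 265.3] [41.  60.8] 7.0
top (198, 175, 230, 202) 137.0 [561.9 303. ] [60.3 40.8] 74.9
top (165, 197, 196, 222) 137.0 [500.4 395.8] [60.3 40.8] 84.3
top (258, 165, 288, 192) 133.0 [585.3 118.7] [41.  61.7] 5.4
scene (380, 262, 414, 294) 120.0 [449.9 266.6] [43.  64.7] 6.3
```

```bash
cat > plan.py <<'E'
import sys,json
from h import *
def cur():
    s=monitor.observe(); R=Ro.from_rotvec(s['ee_rot']).as_matrix(); return np.array(s['position']),np.degrees(np.arctan2(R[1,1],R[0,1])),s
def plan(tgt,yaw,n,clo):
    p,y0,s=cur(); tgt=np.array(tgt); tot=(y0-yaw+180)%360-180; rows=[]
    for i in range(n):
        yi=np.radians(round(y0-tot*i/n,4)); ty=np.array([np.cos(yi),np.sin(yi),0]); tx=np.cross(ty,[0,0,-1])
        dl=(tgt-p)/(n-i); sh=np.round(np.array([dl@tx,dl@ty,-dl[2]])*100,1)
        p=p+(sh[0]*tx+sh[1]*ty-sh[2]*np.array([0,0,1]))/100
        rows.append([sh.tolist(),round(tot/n,1),clo])
    for i in range(0,n,5): print(json.dumps(rows[i:i+5]))
def show():
    p,y,s=cur(); print('t',round(s['clock'],2),'p',p.round(4),'yaw',round(y,2),'F',np.round(s['force'],1),'w',round(s['width'],3),'q',np.round(s['joints'],2))
if __name__=='__main__':
    a=[float(x) for x in sys.argv[1:]]
    show()
    if a: plan(a[:3],a[3],int(a[4]),int(a[5]))
E
python3 plan.py .453 .2653 .13 7 12 0
```

```text
t 1.1 p [0.1381 0.6095 0.2267] yaw 77.23 F [0.  0.4 0.2] w 1.001 q [-1.45  0.43  0.02  1.57 -0.01  1.13 -0.08]
[[[-3.2, -2.2, 0.8], 5.9, 0], [[-3.4, -1.9, 0.8], 5.9, 0], [[-3.6, -1.5, 0.8], 5.9, 0], [[-3.7, -1.2, 0.8], 5.9, 0], [[-3.8, -0.8, 0.8], 5.9, 0]]
[[[-3.9, -0.4, 0.8], 5.9, 0], [[-3.9, 0.0, 0.8], 5.9, 0], [[-3.9, 0.4, 0.8], 5.9, 0], [[-3.8, 0.8, 0.8], 5.9, 0], [[-3.7, 1.2, 0.8], 5.9, 0]]
[[[-3.5, 1.6, 0.8], 5.9, 0], [[-3.3, 2.0, 0.9], 5.9, 0]]
```

```bash
python3 -m crank '[[[-3.2,-2.2,0.8],5.9,0],[[-3.4,-1.9,0.8],5.9,0],[[-3.6,-1.5,0.8],5.9,0],[[-3.7,-1.2,0.8],5.9,0],[[-3.8,-0.8,0.8],5.9,0]]'; python3 plan.py .453 .2653 .13 7 7 0
```

```text
clock: 1.6
position: [0.2697, 0.4642, 0.1866]
ee_rot: [-1.139, -2.928, -0.001]
force: [0.9, -0.1, -0.5]
width: 1.001
t 1.6 p [0.2697 0.4642 0.1866] yaw 47.49 F [ 0.9 -0.1 -0.5] w 1.001 q [-1.28  0.33  0.17  1.85 -0.07  0.96 -0.25]
[[[-3.9, -0.3, 0.8], 5.8, 0], [[-3.9, 0.1, 0.8], 5.8, 0], [[-3.8, 0.4, 0.8], 5.8, 0], [[-3.8, 0.8, 0.8], 5.8, 0], [[-3.6, 1.2, 0.8], 5.8, 0]]
[[[-3.5, 1.6, 0.8], 5.8, 0], [[-3.4, 1.9, 0.9], 5.8, 0]]
```

```bash
python3 -m crank '[[[-3.9,-0.3,0.8],5.8,0],[[-3.9,0.1,0.8],5.8,0],[[-3.8,0.4,0.8],5.8,0],[[-3.8,0.8,0.8],5.8,0],[[-3.6,1.2,0.8],5.8,0]]' >/dev/null;  python3 -m crank '[[[-3.5,1.6,0.8],5.8,0],[[-3.4,1.9,0.9],5.8,0],[[0,0,0],0,0],[[0,0,0],0,0]]'; python3 - <<'E'
from h import *
print({k:np.round(v,3).tolist() for k,v in get_calibration('wrist').items()})
snap('wrist','w1')
E
python3 plan.py .453 .2653 .004 7 6 0
```

```text
clock: 2.5
position: [0.4529, 0.2662, 0.1296]
ee_rot: [2.081, 2.354, -0.001]
force: [-0.7, 0.1, 0.4]
width: 0.997
{'fx': 309.707, 'fy': 309.707, 'cx': 321.132, 'cy': 200.248, 'R': [[0.992, 0.123, -0.0], [0.119, -0.957, 0.264], [0.032, -0.262, -0.965]], 't': [-0.482, 0.192, 0.351]}
t 2.55 p [0.4522 0.2674 0.1298] yaw 7.18 F [-0.3 -0.6 -0.1] w 1.002 q [-0.93  0.39  0.39  1.96 -0.2   0.83 -0.3 ]
[[[-0.0, 0.0, 2.1], 0.0, 0], [[-0.0, 0.0, 2.1], 0.0, 0], [[-0.1, 0.0, 2.1], 0.0, 0], [[-0.0, 0.0, 2.1], 0.0, 0], [[-0.1, 0.0, 2.1], 0.0, 0]]
[[[-0.0, 0.1, 2.1], 0.0, 0]]
```

View pics/w1.png

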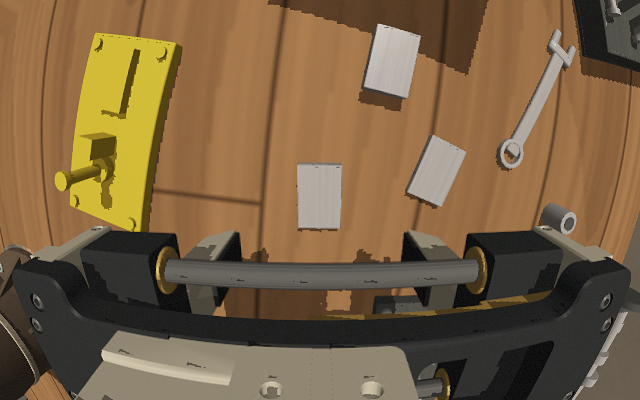

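The wrist view shows the target plate at (320,196), centred between the fingers. The other two plates are at (391,60) and (437,171). I check its position with the fisheye model.

```bash
cat > fe.py <<'E'
from h import *
def fe(uv,zp,c):
    R=np.array(c['R']);t=np.array(c['t']);C=-R.T@t; out=[]
    for u,v in uv:
        x=(u-c['cx'])/c['fx'];y=(v-c['cy'])/c['fy'];th=np.hypot(x,y);s=np.sin(th)/max(th,1e-9)
        r=R.T@np.array([x*s,y*s,np.cos(th)]); out.append((C+r*(zp-C[2])/r[2])[:2])
    return np.array(out)
E
python3 - <<'E'
from fe import *
w=fe([(297,164),(342,164),(342,229),(298,229)],.016,get_calibration('wrist'))
print(w.round(4).tolist()); r=cv2.minAreaRect((w*1000).astype(np.float32)); print(r)
E
```

```text
[[0.4273, 0.2927], [0.4669, 0.2977], [0.4756, 0.237], [0.4347, 0.2319]]
((451.3108215332031, 264.8626708984375), (41.272605895996094, 61.30732345581055), 7.215062618255615)
```

```bash
python3 -m crank '[[[-0.1,0,3],0,0],[[-0.1,0,3],0,0],[[0,0,3],0,0],[[0,0,2],0,0],[[0,0,1],0,0]]' 30; python3 -m crank '[[[0,0,0.5],0,0],[[0,0,0],0,0]]'
```

```text
clock: 3.05
position: [0.451, 0.2661, 0.0083]
ee_rot: [-2.074, -2.358, 0.003]
force: [-0.3, -0.0, -0.4]
width: 0.999
clock: 3.25
position: [0.4525, 0.2656, 0.0049]
ee_rot: [-2.077, -2.356, -0.0]
force: [-0.6, -0.6, -0.0]
width: 1.002
```

```bash
python3 -m crank '[[[0,0,0],0,255],[[0,0,0],0,255],[[0,0,0],0,255],[[0,0,0],0,255],[[0,0,0],0,255]]' 40;  python3 -m crank '[[[0,0,0],0,255],[[0,0,0],0,255],[[0,0,0],0,255],[[0,0,0],0,255]]'
```

```text
clock: 3.75
position: [0.4529, 0.265, 0.005]
ee_rot: [2.079, 2.355, 0.001]
force: [-0.2, 0.5, 0.6]
width: 0.612
clock: 4.15
position: [0.4525, 0.2648, 0.0047]
ee_rot: [-2.079, -2.355, 0.001]
force: [-0.9, -0.1, 2.4]
width: 0.433
```

```bash
python3 -m crank '[[[0,0,0],0,255],[[0,0,-1],0,255],[[0,0,-3],0,255],[[0,0,-3],0,255],[[0,0,-3],0,255]]'; python3 - <<'E'
from h import *
snap('wrist','w2')
E
python3 plan.py .5853 .1187 .11 5.2 7 255
```

```text
clock: 4.65
position: [0.4528, 0.2646, 0.1062]
ee_rot: [2.079, 2.355, -0.0]
force: [-0.0, 0.7, -3.2]
width: 0.431
t 4.7 p [0.455  0.2658 0.1106] yaw 7.08 F [1.6 0.7 0.6] w 0.429 q [-0.92  0.42  0.39  1.98 -0.22  0.78 -0.28]
[[[-2.3, 1.6, 0.0], 0.3, 255], [[-2.3, 1.6, 0.0], 0.3, 255], [[-2.3, 1.6, 0.0], 0.3, 255], [[-2.3, 1.6, 0.0], 0.3, 255], [[-2.3, 1.6, 0.0], 0.3, 255]]
[[[-2.3, 1.7, 0.0], 0.3, 255], [[-2.2, 1.6, 0.1], 0.3, 255]]
```

View pics/w2.png

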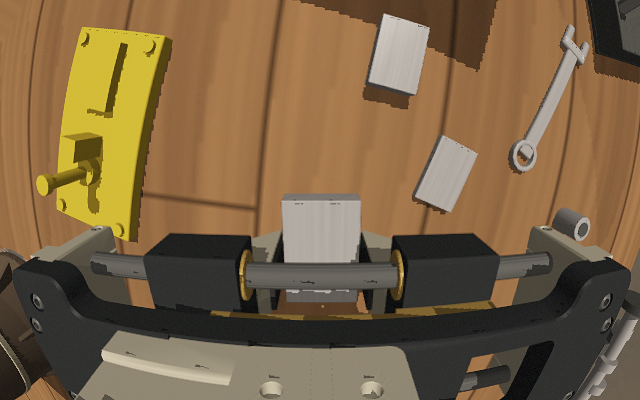

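The plate is held squarely between the fingers at (320,245). I move it over the seat.

```bash
python3 -m crank '[[[-2.3,1.6,0],0.3,255],[[-2.3,1.6,0],0.3,255],[[-2.3,1.6,0],0.3,255],[[-2.3,1.6,0],0.3,255],[[-2.3,1.6,0],0.3,255]]' >/dev/null; python3 -m crank '[[[-2.3,1.7,0],0.3,255],[[-2.2,1.6,0],0.3,255],[[0,0,0],0,255],[[0,0,0],0,255]]'; python3 - <<'E'
from h import *
snap('wrist','w3');snap('scene','s3')
a=cv2.imread('pics/s3.png'); cv2.imwrite('pics/s3z.png',cv2.resize(a[180:300,240:400],None,fx=5,fy=5,interpolation=2))
E
python3 plan.py .5853 .1187 .048 5 4 255
```

```text
clock: 5.6
position: [0.5826, 0.1173, 0.1048]
ee_rot: [2.124, 2.315, -0.0]
force: [-0.7, 0.3, -2.6]
width: 0.43
t 5.7 p [0.5818 0.119  0.1047] yaw 5.08 F [-0.9  0.3 -2.3] w 0.432 q [-0.57  0.53  0.4   1.81 -0.26  0.85  0.04]
[[[-0.0, 0.1, 1.4], 0.0, 255], [[-0.0, 0.1, 1.4], 0.0, 255], [[-0.0, 0.1, 1.4], 0.0, 255], [[-0.1, 0.0, 1.5], 0.0, 255]]
```

View pics/w3.png

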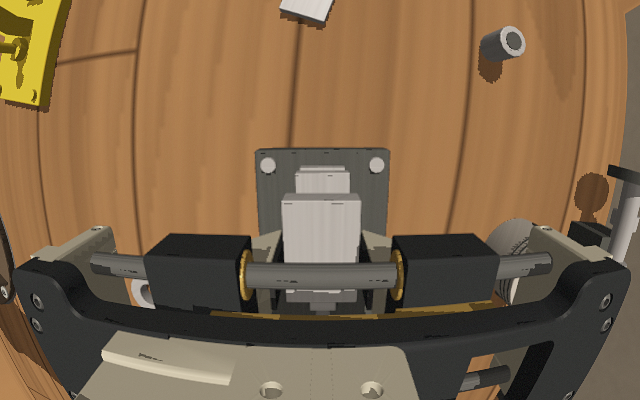

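View pics/s3z.png

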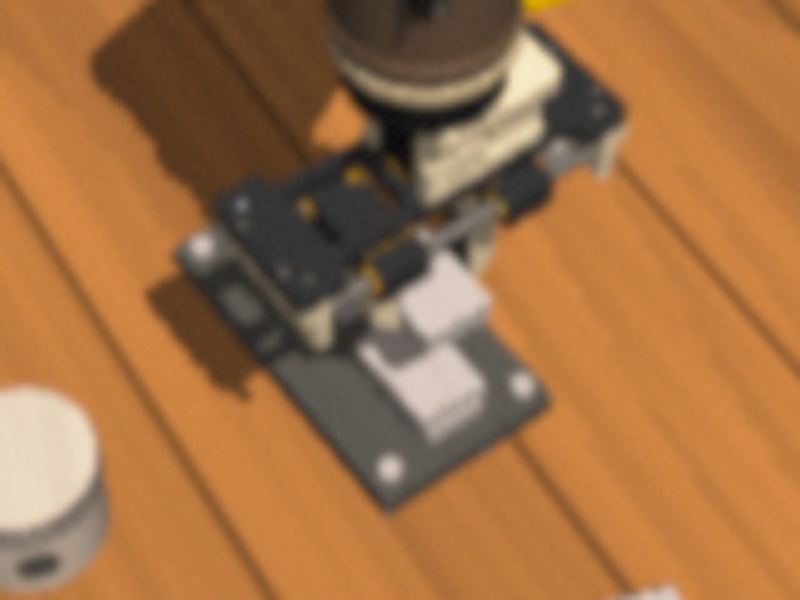

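```bash
python3 - <<'E'
from fe import *
c=get_calibration('wrist')
print(fe([(296,171),(349,171),(257,149),(388,149)],.042,c).round(4))
print(fe([(256,149),(389,149)],.018,c).round(4))
p,yaw=[.5853,.1187],np.radians(5)
print('expected far corners bottom plate', [np.round([p[0]+s*.02*np.cos(yaw)-.03*np.sin(yaw),p[1]+s*.02*np.sin(yaw)+.03*np.cos(yaw)],4) for s in(-1,1)])
p=[.5899,.0639]
print('exp base', [np.round([p[0]+s*.055*np.cos(yaw)-.1*np.sin(yaw),p[1]+s*.055*np.sin(yaw)+.1*np.cos(yaw)],4) for s in(-1,1)])
E
python3 plan.py .5853 .1187 .048 5 5 255
```

```text
[[0.5609 0.148 ]
 [0.5991 0.1515]
 [0.5313 0.1619]
 [0.6258 0.1704]]
[[0.5257 0.1591]
 [0.632  0.1686]]
expected far corners bottom plate [array([0.5628, 0.1468]), array([0.6026, 0.1503])]
exp base [array([0.5264, 0.1587]), array([0.636 , 0.1683])]
t 5.7 p [0.5818 0.119  0.1047] yaw 5.08 F [-0.9  0.3 -2.3] w 0.432 q [-0.57  0.53  0.4   1.81 -0.26  0.85  0.04]
[[[-0.0, 0.1, 1.1], 0.0, 255], [[-0.0, 0.1, 1.1], 0.0, 255], [[-0.0, 0.0, 1.2], 0.0, 255], [[-0.0, 0.1, 1.1], 0.0, 255], [[-0.1, 0.0, 1.2], 0.0, 255]]
```

```bash
python3 -m crank '[[[0,0.1,1.5],0,255],[[0,0.1,1.5],0,255],[[0,0,1.3],0,255],[[0,0,0.7],0,255],[[0,0,0.5],0,255]]'; python3 -m crank '[[[0,0,0.2],0,255],[[0,0,0],0,255],[[0,0,0],0,255]]'; python3 plan.py
```

```text
clock: 6.2
position: [0.5838, 0.1182, 0.0484]
ee_rot: [-2.121, -2.316, 0.002]
force: [-0.0, 0.1, -2.2]
width: 0.432
clock: 6.5
position: [0.5848, 0.1183, 0.0481]
ee_rot: [2.122, 2.316, 0.001]
force: [0.3, 0.2, -3.1]
width: 0.434
t 6.5 p [0.5848 0.1183 0.0481] yaw 5.03 F [ 0.3  0.2 -3.1] w 0.434 q [-0.54  0.61  0.36  1.85 -0.3   0.74  0.08]
```

```bash
python3 -m crank '[[[0,0,0.1],0,255],[[0,0,0],0,255]]'; python3 -m crank '[[[0,0,0.1],0,255],[[0,0,0],0,255],[[0,0,0],0,255]]'
```

```text
clock: 6.7
position: [0.5846, 0.1184, 0.047]
ee_rot: [2.122, 2.317, 0.001]
force: [-0.8, -0.5, -2.0]
width: 0.43
clock: 7.0
position: [0.5847, 0.1184, 0.0467]
ee_rot: [2.122, 2.317, 0.001]
force: [-3.3, 0.2, 7.9]
width: 0.429
```

Contact: the force went from -2 N to +8 N. I open and back off.

```bash
python3 -m crank '[[[0,0,0],0,170],[[0,0,0],0,100],[[0,0,0],0,60],[[0,0,0],0,60],[[0,0,0],0,60]]'; python3 -m crank '[[[0,0,-2],0,60],[[0,0,-4],0,60],[[0,0,-4],0,60],[[0,0,-2],0,60],[[0,0,0],0,60]]'; python3 plan.py .51 -.2 .2 5 8 0
```

```text
clock: 7.5
position: [0.5846, 0.1183, 0.0457]
ee_rot: [2.122, 2.317, 0.0]
force: [0.6, 0.8, -0.3]
width: 0.725
clock: 8.0
position: [0.5865, 0.1185, 0.169]
ee_rot: [2.12, 2.315, 0.008]
force: [0.8, -0.9, -0.2]
width: 0.764
t 8.0 p [0.5865 0.1185 0.169 ] yaw 5.02 F [ 0.8 -0.9 -0.2] w 0.764 q [-0.59  0.46  0.43  1.74 -0.23  0.98  0.01]
[[[-3.9, -1.3, -0.4], 0.0, 0], [[-3.9, -1.3, -0.4], 0.0, 0], [[-3.9, -1.3, -0.4], 0.0, 0], [[-3.9, -1.3, -0.4], 0.0, 0], [[-3.9, -1.3, -0.4], 0.0, 0]]
[[[-3.9, -1.3, -0.4], 0.0, 0], [[-3.8, -1.3, -0.3], 0.0, 0], [[-3.9, -1.3, -0.4], 0.0, 0]]
```

```bash
python3 plan.py .5186 -.342 .15 -70.5 13 0
```

```text
t 8.0 p [0.5865 0.1185 0.169 ] yaw 5.02 F [ 0.8 -0.9 -0.2] w 0.764 q [-0.59  0.46  0.43  1.74 -0.23  0.98  0.01]
[[[-3.5, -0.8, 0.1], 5.8, 0], [[-3.5, -0.5, 0.2], 5.8, 0], [[-3.6, -0.1, 0.1], 5.8, 0], [[-3.6, 0.2, 0.2], 5.8, 0], [[-3.5, 0.6, 0.1], 5.8, 0]]
[[[-3.4, 1.0, 0.2], 5.8, 0], [[-3.3, 1.3, 0.1], 5.8, 0], [[-3.2, 1.6, 0.2], 5.8, 0], [[-3.0, 2.0, 0.1], 5.8, 0], [[-2.8, 2.3, 0.2], 5.8, 0]]
[[[-2.6, 2.5, 0.1], 5.8, 0], [[-2.3, 2.8, 0.2], 5.8, 0], [[-2.0, 3.0, 0.1], 5.8, 0]]
```

```bash
python3 -m crank '[[[-3.5,-0.8,0.1],5.8,0],[[-3.5,-0.5,0.2],5.8,0],[[-3.6,-0.1,0.1],5.8,0],[[-3.6,0.2,0.2],5.8,0],[[-3.5,0.6,0.1],5.8,0]]' >/dev/null; python3 -m crank '[[[-3.4,1.0,0.2],5.8,0],[[-3.3,1.3,0.1],5.8,0],[[-3.2,1.6,0.2],5.8,0],[[-3.0,2.0,0.1],5.8,0],[[-2.8,2.3,0.2],5.8,0]]'; python3 plan.py .5186 -.342 .15 -70.5 3 0
```

```text
clock: 9.0
position: [0.5321, -0.2369, 0.1497]
ee_rot: [-2.98, -0.992, 0.002]
force: [0.8, 0.3, 0.2]
width: 0.995
t 9.0 p [ 0.5321 -0.2369  0.1497] yaw -53.2 F [0.8 0.3 0.2] w 0.995 q [-0.17  0.51  0.72  1.81 -0.4   0.97 -0.21]
[[[-2.5, 2.5, -0.0], 5.8, 0], [[-2.2, 2.8, -0.0], 5.8, 0], [[-1.9, 3.0, -0.0], 5.8, 0]]
```

```bash
python3 -m crank '[[[-2.5,2.5,0],5.8,0],[[-2.2,2.8,0],5.8,0],[[-1.9,3.0,0],5.8,0],[[0,0,0],0,0],[[0,0,0],0,0]]' ; python3 - <<'E'
from h import *
snap('top','t4');snap('wrist','w4')
from m import meas
from p import white
d=np.load('pics/top4.npy') if 0 else np.load('pics/t4.npy')
meas('top',d,(255,150,335,205),.052,.064,'post+pack')
meas('top',d,(255,160,287,195),.05,.07,'pack')
meas('top',d,(255,150,335,205),.066,.1,'pin')
im=cv2.imread('pics/t4.png')[:,:,::-1].copy()
white('top',im,d,(258,165,288,192),.058)
cv2.imwrite('pics/t4z.png',cv2.resize(im[145:245,160:345,::-1],None,fx=4,fy=4,interpolation=2))
E
python3 plan.py
```

```text
clock: 9.5
position: [0.5185, -0.3419, 0.1495]
ee_rot: [-3.095, -0.533, 0.003]
force: [0.5, 0.5, -0.6]
width: 1.0
post+pack top 360 mean [0.5865 0.1087 0.0581] zmed 0.0582 p90 0.0614 rect c [587.5  96.2] sz [ 40.5 107.3] ang 3.9
pack top 311 mean [0.5857 0.1186 0.058 ] zmed 0.0581 p90 0.0614 rect c [586.2 119.3] sz [40.7 60.6] ang 4.6
pin top 34 mean [0.593  0.0259 0.0804] zmed 0.0802 p90 0.0843 rect c [592.6  25.1] sz [16.4 15.7] ang 46.4
top (258, 165, 288, 192) 151.0 [586.2 119.4] [41.7 60.9] 5.3
t 9.6 p [ 0.5196 -0.34    0.1498] yaw -70.26 F [-0.   0.7  0.5] w 1.0 q [-0.01  0.6   0.78  1.72 -0.48  1.03 -0.29]
```

View pics/t4z.png

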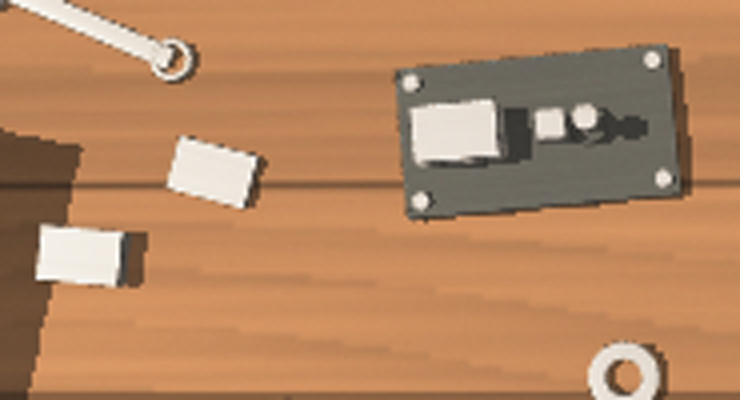

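View pics/w4.png

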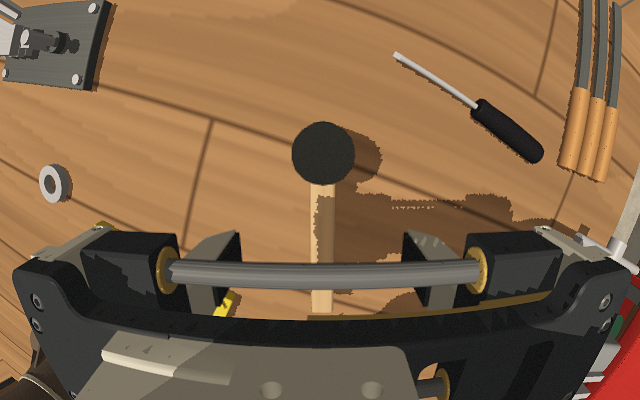

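The pack now measures 58 mm high, within 1 mm of the seat centre and square. In the wrist view the mallet head is at (323,153) and the handle runs straight down between the fingers. I descend onto the handle.

```bash
python3 - <<'E'
from fe import *
print(fe([(323,153)],.07,get_calibration('wrist')), fe([(324,300),(322,190)],.052,get_calibration('wrist')))
E
python3 -m crank '[[[0,0,3],0,0],[[0,0,3],0,0],[[0,0,3],0,0],[[0,0,2.5],0,0],[[0,0,1],0,0]]'; python3 -m crank '[[[0,0,0.4],0,0],[[0,0,0],0,0]]'; python3 plan.py .5186 -.342 .021 -70.5 1 0
```

```text
[[ 0.56111966 -0.32822594]] [[ 0.42619366 -0.37805516]
 [ 0.52917558 -0.33888949]]
clock: 10.1
position: [0.5189, -0.3386, 0.0232]
ee_rot: [-3.092, -0.539, 0.004]
force: [0.6, 0.9, 0.1]
width: 0.999
clock: 10.3
position: [0.5199, -0.341, 0.0221]
ee_rot: [3.095, 0.537, 0.0]
force: [0.3, 0.6, 0.9]
width: 0.999
t 10.3 p [ 0.5199 -0.341   0.0221] yaw -70.31 F [0.3 0.6 0.9] w 0.999 q [ 0.07  0.74  0.66  1.81 -0.62  0.8  -0.18]
[[[-0.2, 0.0, 0.1], 0.2, 0]]
```

```bash
python3 -m crank '[[[0,0,0.1],0,255],[[0,0,0],0,255],[[0,0,0],0,255],[[0,0,0],0,255],[[0,0,0],0,255]]' 60 >/dev/null; python3 -m crank '[[[0,0,0],0,255],[[0,0,0],0,255],[[0,0,0],0,255],[[0,0,0],0,255],[[0,0,0],0,255]]' 60; python3 -m crank '[[[0,0,0],0,255],[[0,0,0],0,255],[[0,0,0],0,255]]' 60
```

```text
clock: 11.3
position: [0.5195, -0.3415, 0.0207]
ee_rot: [3.095, 0.535, 0.0]
force: [-0.2, 0.3, -0.9]
width: 0.234
clock: 11.6
position: [0.5194, -0.3414, 0.0207]
ee_rot: [3.096, 0.535, -0.0]
force: [0.3, -0.6, -1.5]
width: 0.237
```

```bash
python3 -m crank '[[[0,0,-0.5],0,255],[[0,0,-1],0,255],[[0,0,-2],0,255],[[0,0,-3],0,255],[[0,0,-3],0,255]]'; python3 -m crank '[[[0,0,-3],0,255],[[0,0,0],0,255],[[0,0,0],0,255]]'; python3 - <<'E'
from h import *
from m import meas
from fe import fe
from plan import show
snap('top','t5');snap('scene','s5');snap('wrist','w5')
d=np.load('pics/t5.npy'); show()
P=meas('top',d,(380,160,480,250),.10,.30,'all')
im=cv2.imread('pics/s5.png'); cv2.imwrite('pics/s5z.png',cv2.resize(im[70:200,200:360],None,fx=5,fy=4.6,interpolation=2))
E
```

```text
clock: 12.1
position: [0.5188, -0.3411, 0.1169]
ee_rot: [-3.095, -0.535, 0.002]
force: [0.6, 0.5, -4.4]
width: 0.239
clock: 12.4
position: [0.5195, -0.3411, 0.146]
ee_rot: [-3.096, -0.536, -0.001]
force: [-0.3, 0.3, -5.5]
width: 0.234
t 12.55 p [ 0.5187 -0.3405  0.1442] yaw -70.36 F [ 0.4  0.2 -6. ] w 0.234 q [-0.01  0.6   0.78  1.72 -0.49  1.02 -0.28]
all top 703 mean [ 0.5333 -0.2896  0.2272] zmed 0.2515 p90 0.2574 rect c [ 535.4 -293. ] sz [ 47.2 133.4] ang 39.7
```

View pics/s5z.png

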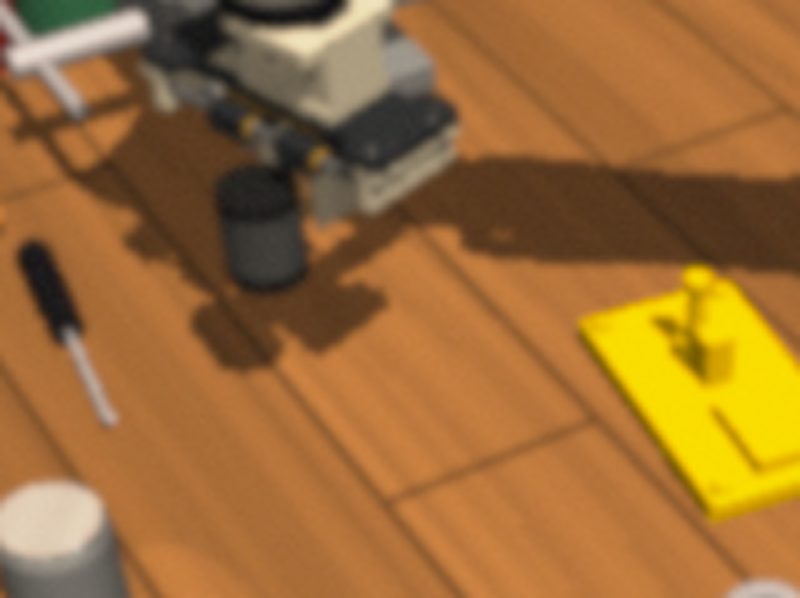

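View pics/w5.png

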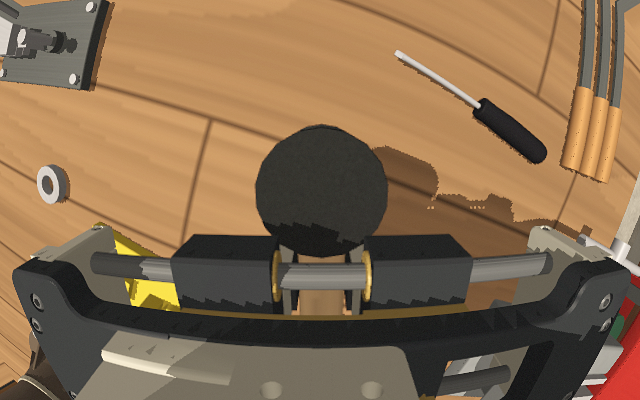

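The mallet is held with its head at (322,190). I fit a plane to the head's top face in the wrist depth to check for tilt.

```bash
cat > tilt.py <<'E'
from h import *
def wpts(d,m,c):
    v,u=np.nonzero(m&(d>0)); x=(u-c['cx'])/c['fx'];y=(v-c['cy'])/c['fy'];th=np.hypot(x,y);s=np.tan(th)/np.maximum(th,1e-9)
    z=d[v,u]; X=np.c_[x*s*z,y*s*z,z]; return (X-np.array(c['t']))@np.array(c['R'])
def top(d,c,cen=(322,175),r=45):
    yy,xx=np.mgrid[:400,:640]; m=np.hypot(xx-cen[0],yy-cen[1])<r
    P=wpts(d,m,c); med=np.median(P[:,2]); P=P[abs(P[:,2]-med)<.02]
    A=np.c_[P[:,:2]-P[:,:2].mean(0),np.ones(len(P))]; k=np.linalg.lstsq(A,P[:,2],rcond=None)[0]
    return P.mean(0),k
if __name__=='__main__':
    import sys
    d=np.load('pics/w5.npy'); c=get_calibration('wrist'); mu,k=top(d,c); print(mu.round(4),k.round(4))
    a=np.radians(19.7); print('slope along handle->head',k[0]*np.cos(a)+k[1]*np.sin(a),'across',-k[0]*np.sin(a)+k[1]*np.cos(a))
    print('head ctr z at', k[2])
E
python3 tilt.py; python3 plan.py
```

```text
[ 0.5667 -0.3258  0.1934] [-0.0031  0.0024  0.1934]
slope along handle->head -0.002114315911690653 across 0.0033018859993291577
head ctr z at 0.19340797004973895
t 12.55 p [ 0.5187 -0.3405  0.1442] yaw -70.36 F [ 0.4  0.2 -6. ] w 0.234 q [-0.01  0.6   0.78  1.72 -0.49  1.02 -0.28]
```

```bash
python3 plan.py .5507 .0184 .146 -70.3 12 255
```

```text
t 12.55 p [ 0.5187 -0.3405  0.1442] yaw -70.36 F [ 0.4  0.2 -6. ] w 0.234 q [-0.01  0.6   0.78  1.72 -0.49  1.02 -0.28]
[[[1.3, -2.7, -0.0], -0.0, 255], [[1.3, -2.7, -0.0], -0.0, 255], [[1.2, -2.7, -0.0], -0.0, 255], [[1.3, -2.7, -0.0], -0.0, 255], [[1.2, -2.7, -0.0], -0.0, 255]]
[[[1.3, -2.7, -0.0], -0.0, 255], [[1.2, -2.8, -0.0], -0.0, 255], [[1.3, -2.7, -0.0], -0.0, 255], [[1.2, -2.8, -0.0], -0.0, 255], [[1.3, -2.7, -0.1], -0.0, 255]]
[[[1.2, -2.8, -0.0], -0.0, 255], [[1.3, -2.7, -0.1], -0.0, 255]]
```

```bash
python3 -m crank '[[[0.9,-1.8,0],0,255],[[1.3,-2.7,0],0,255],[[1.3,-2.7,0],0,255],[[1.3,-2.7,0],0,255],[[1.3,-2.7,0],0,255]]' >/dev/null; python3 -m crank '[[[1.3,-2.7,0],0,255],[[1.3,-2.7,0],0,255],[[1.3,-2.7,0],0,255],[[1.3,-2.7,0],0,255],[[1.3,-2.7,0],0,255]]' >/dev/null; python3 plan.py .5507 .0184 .146 -70.3 3 255
```

```text
t 13.55 p [ 0.5496 -0.0519  0.1446] yaw -70.38 F [ 0.7  0.2 -4.6] w 0.233 q [-0.59  0.5   0.83  1.9  -0.45  0.94 -0.77]
[[[0.8, -2.2, -0.0], -0.0, 255], [[0.8, -2.2, -0.1], -0.0, 255], [[0.9, -2.2, -0.0], -0.0, 255]]
```

```bash
python3 -m crank '[[[0.7,-2.2,0],0,255],[[0.7,-1.9,0],0,255],[[0,-0.5,0],0,255],[[0,0,0],0,255],[[0,0,0],0,255]]'; python3 - <<'E'
from h import *
from tilt import top
from plan import show
show(); c=get_calibration('wrist'); snap('wrist','w6'); snap('top','t6'); snap('scene','s6')
mu,k=top(np.load('pics/w6.npy'),c); print(mu.round(4),k.round(4)); show()
im=cv2.imread('pics/s6.png'); cv2.imwrite('pics/s6z.png',cv2.resize(im[180:300,240:400],None,fx=5,fy=5,interpolation=2))
im=cv2.imread('pics/t6.png'); cv2.imwrite('pics/t6z.png',cv2.resize(im[130:230,245:380],None,fx=5,fy=5,interpolation=2))
E
python3 plan.py .5507 .0184 .146 -70.3 1 255
```

```text
clock: 14.05
position: [0.5478, -0.0064, 0.1454]
ee_rot: [3.095, 0.533, -0.001]
force: [-0.0, -0.6, -4.3]
width: 0.238
t 14.05 p [ 0.5478 -0.0064  0.1454] yaw -70.44 F [-0.  -0.6 -4.3] w 0.238 q [-0.68  0.5   0.84  1.91 -0.45  0.94 -0.85]
[0.5957 0.0083 0.1947] [-1.900e-03  1.000e-04  1.947e-01]
t 14.2 p [ 0.5481 -0.0065  0.1457] yaw -70.48 F [ 0.4 -0.3 -4.2] w 0.234 q [-0.68  0.49  0.84  1.91 -0.45  0.94 -0.85]
t 14.2 p [ 0.5481 -0.0065  0.1457] yaw -70.48 F [ 0.4 -0.3 -4.2] w 0.234 q [-0.68  0.49  0.84  1.91 -0.45  0.94 -0.85]
[[[1.1, -2.3, -0.0], -0.2, 255]]
```

View pics/s6z.png

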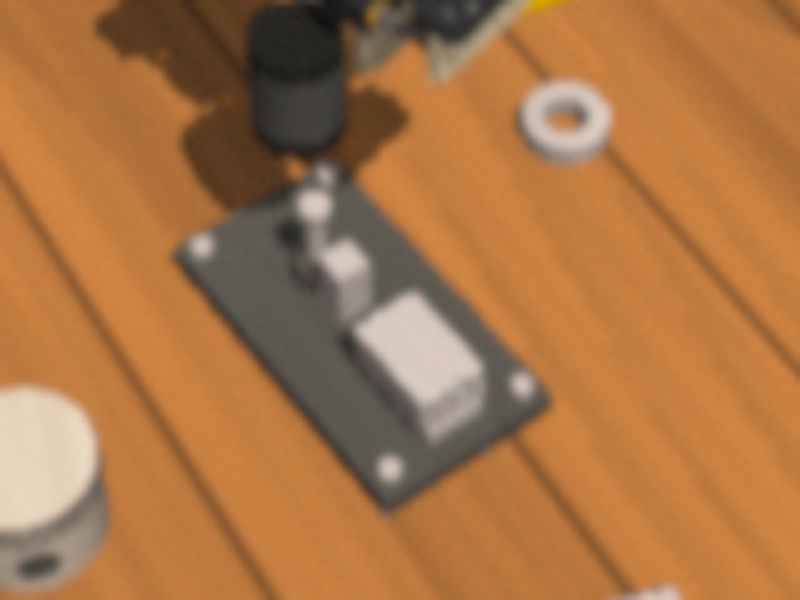

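View pics/t6z.png

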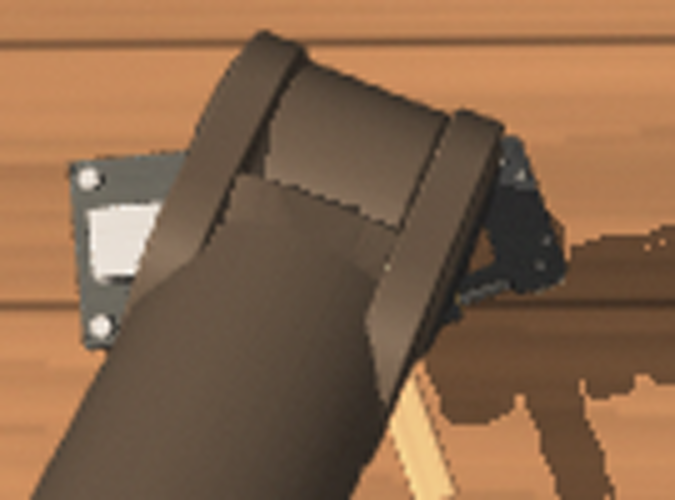

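View pics/w6.png

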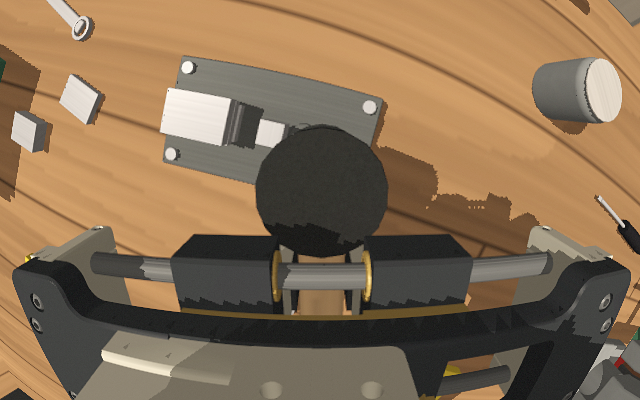

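The scene view shows the pin at (312,205) in the zoom, still short of the mallet head at (297,80). I need about 2.5 cm more.

```bash
python3 -m crank '[[[0.6,-1.2,0],0,255],[[0.5,-1.1,0],0,255],[[0,0,0],0,255],[[0,0,0],0,255]]'; python3 - <<'E'
from h import *
from plan import show
show(); snap('scene','s7');snap('wrist','w7'); show()
im=cv2.imread('pics/s7.png'); cv2.imwrite('pics/s7z.png',cv2.resize(im[180:300,240:400],None,fx=5,fy=5,interpolation=2))
E
python3 plan.py .5507 .0184 .146 -70.3 1 255
```

```text
clock: 14.6
position: [0.5508, 0.021, 0.1456]
ee_rot: [3.095, 0.538, -0.0]
force: [-0.2, -0.4, -5.0]
width: 0.237
t 14.6 p [0.5508 0.021  0.1456] yaw -70.27 F [-0.2 -0.4 -5. ] w 0.237 q [-0.72  0.5   0.84  1.9  -0.46  0.94 -0.89]
t 14.7 p [0.5507 0.02   0.1457] yaw -70.37 F [ 0.7  0.2 -5.2] w 0.236 q [-0.72  0.5   0.84  1.9  -0.46  0.94 -0.89]
t 14.7 p [0.5507 0.02   0.1457] yaw -70.37 F [ 0.7  0.2 -5.2] w 0.236 q [-0.72  0.5   0.84  1.9  -0.46  0.94 -0.89]
[[[-0.1, 0.1, -0.0], -0.1, 255]]
```

View pics/s7z.png

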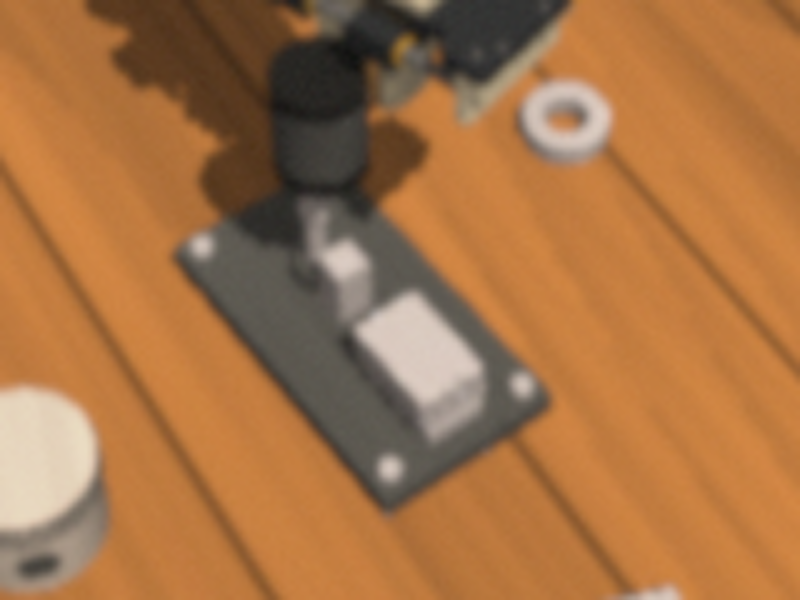

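```bash
python3 -m crank '[[[0,0,1.5],0,255],[[0,0,1.5],0,255],[[0,0,0],0,255],[[0,0,0],0,255]]'; python3 plan.py; python3 -m crank '[[[0,0,2.3],0,255],[[0,0,-0.5],0,255],[[0,0,-1.8],0,255],[[0,0,0],0,255],[[0,0,0],0,255]]'; python3 - <<'E'
from h import *
from plan import show
from tilt import top
show(); c=get_calibration('wrist'); snap('wrist','w8'); snap('scene','s8'); show()
mu,k=top(np.load('pics/w8.npy'),c); print(mu.round(4),k.round(4))
im=cv2.imread('pics/s8.png'); cv2.imwrite('pics/s8z.png',cv2.resize(im[180:300,240:400],None,fx=5,fy=5,interpolation=2))
E
```

```text
clock: 15.1
position: [0.5502, 0.0198, 0.1149]
ee_rot: [3.096, 0.535, -0.003]
force: [-0.7, 0.1, -4.9]
width: 0.234
t 15.1 p [0.5502 0.0198 0.1149] yaw -70.4 F [-0.7  0.1 -4.9] w 0.234 q [-0.69  0.54  0.8   1.93 -0.5   0.88 -0.86]
clock: 15.6
position: [0.5513, 0.0203, 0.1165]
ee_rot: [-3.095, -0.536, -0.002]
force: [-0.3, 0.5, -5.5]
width: 0.233
t 15.6 p [0.5513 0.0203 0.1165] yaw -70.36 F [-0.3  0.5 -5.5] w 0.233 q [-0.69  0.54  0.81  1.93 -0.5   0.88 -0.86]
t 15.7 p [0.5506 0.0204 0.1156] yaw -70.36 F [ 0.5  0.1 -5. ] w 0.238 q [-0.69  0.54  0.81  1.93 -0.5   0.88 -0.86]
[0.5991 0.035  0.1659] [-0.0019  0.001   0.1659]
```

View pics/s8z.png

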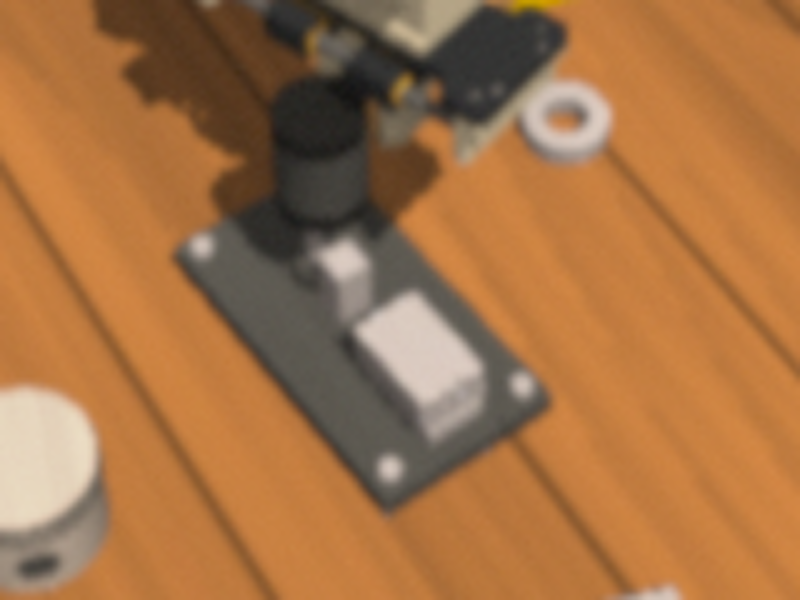

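```bash
python3 -m crank '[[[0,0,1.0],0,255],[[0,0,2.0],0,255],[[0,0,-0.5],0,255],[[0,0,-2.5],0,255],[[0,0,0],0,255]]'; python3 -m crank '[[[0,0,-2],0,255],[[-1.0,2.5,-1],0,255],[[-1.6,3.5,0],0,255],[[0,0,0],0,255],[[0,0,0],0,255]]'; python3 - <<'E'
from h import *
from plan import show
show(); snap('scene','s9'); d=np.load('pics/s9.npy')
show()
im=cv2.imread('pics/s9.png'); cv2.imwrite('pics/s9z.png',cv2.resize(im[180:300,240:400],None,fx=5,fy=5,interpolation=2))
c=get_calibration('scene'); 
def reg(d,ctr,r):
    m=np.ones(d.shape,bool); P=pts('scene',d,m,c); 
    k=np.hypot(P[:,0]-ctr[0],P[:,1]-ctr[1])<r; Q=P[k]; return Q
for f in['s6','s9']:
    d=np.load('pics/%s.npy'%f)
    for nm,ctr,r in[('pin',(.593,.026),.009),('post',(.591,.0518),.009),('pack',(.586,.119),.015)]:
        Q=reg(d,ctr,r); Q=Q[(Q[:,2]<.1)&(Q[:,2]>.045)]; print(f,nm,len(Q),np.percentile(Q[:,2],[10,50,90]).round(4) if len(Q) else '')
E
```

```text
clock: 16.2
position: [0.5523, 0.0195, 0.1179]
ee_rot: [3.095, 0.534, 0.005]
force: [0.2, 0.2, -4.2]
width: 0.236
clock: 16.7
position: [0.546, -0.0461, 0.1455]
ee_rot: [-3.096, -0.531, 0.0]
force: [0.8, 0.9, -5.2]
width: 0.235
t 16.7 p [ 0.546  -0.0461  0.1455] yaw -70.52 F [ 0.8  0.9 -5.2] w 0.235 q [-0.6   0.49  0.84  1.91 -0.45  0.94 -0.78]
t 16.75 p [ 0.5462 -0.0448  0.1453] yaw -70.41 F [ 0.2  0.9 -4.7] w 0.234 q [-0.6   0.49  0.84  1.91 -0.45  0.94 -0.78]
s6 pin 51 [0.049  0.0758 0.0805]
s6 post 30 [0.054  0.0562 0.0594]
s6 pack 88 [0.0546 0.0576 0.0593]
s9 pin 34 [0.0491 0.0607 0.0644]
s9 post 34 [0.0536 0.0566 0.06  ]
s9 pack 90 [0.0555 0.0577 0.0599]
```

View pics/s9z.png

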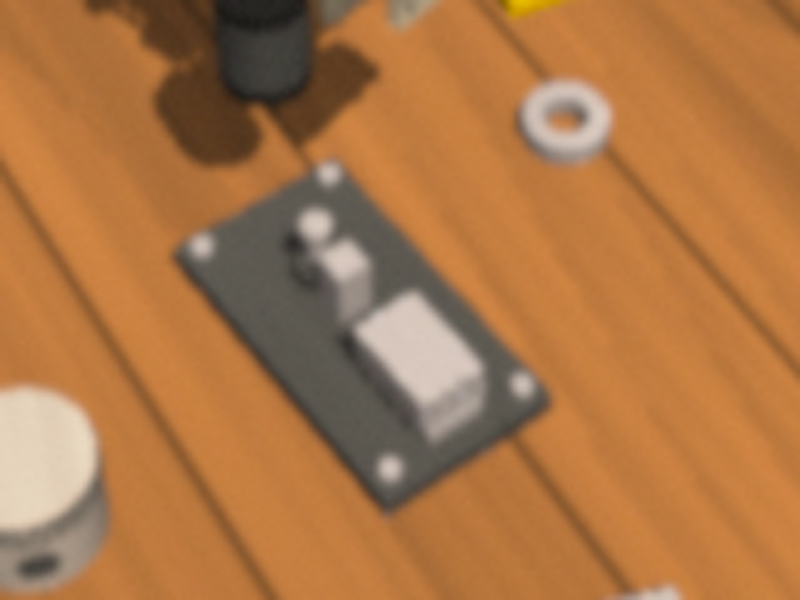

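The second blow left the pin at about 64 mm, at zoom (315,222), so about 6 mm remains. The mallet goes back over it for a final blow that bridges the post.

```bash
python3 plan.py .5507 .020 .1455 -70.4 2 255; python3 -m crank '[[[1.3,-3.0,0],0,255],[[1.3,-3.0,0],0,255],[[0,0,2.4],0,255],[[0,0,2.0],0,255],[[0,0,0],0,255]]'; python3 -m crank '[[[0,0,0],0,255],[[0,0,0],0,255]]'; python3 plan.py .5507 .020 .0797 -70.4 1 255;
```

```text
t 16.75 p [ 0.5462 -0.0448  0.1453] yaw -70.41 F [ 0.2  0.9 -4.7] w 0.234 q [-0.6   0.49  0.84  1.91 -0.45  0.94 -0.78]
[[[1.3, -3.0, -0.0], -0.0, 255], [[1.3, -3.0, -0.0], -0.0, 255]]
clock: 17.25
position: [0.5487, 0.0221, 0.0992]
ee_rot: [-3.094, -0.54, 0.008]
force: [-1.0, 0.3, -4.4]
width: 0.236
clock: 17.45
position: [0.5515, 0.0202, 0.1026]
ee_rot: [3.096, 0.536, 0.002]
force: [0.1, 0.2, -5.3]
width: 0.236
t 17.45 p [0.5515 0.0202 0.1026] yaw -70.37 F [ 0.1  0.2 -5.3] w 0.236 q [-0.68  0.55  0.79  1.94 -0.52  0.86 -0.84]
[[[-0.1, -0.0, 2.3], 0.0, 255]]
```

```bash
python3 -m crank '[[[0,0,2.2],0,255]]'; python3 -m crank '[[[0,0,-0.5],0,255],[[0,0,-2.5],0,255],[[0,0,-2],0,255],[[-1.3,3.0,0],0,255],[[-1.3,3.0,0],0,255]]';python3 -m crank '[[[0,0,0],0,255],[[0,0,0],0,255]]'; python3 - <<'E'
from h import *
from plan import show
show(); snap('scene','s10'); snap('top','t10'); snap('wrist','w10')
show()
im=cv2.imread('pics/s10.png'); cv2.imwrite('pics/s10z.png',cv2.resize(im[180:300,240:400],None,fx=5,fy=5,interpolation=2))
c=get_calibration('scene'); 
def reg(d,ctr,r):
    P=pts('scene',d,np.ones(d.shape,bool),c); 
    return P[np.hypot(P[:,0]-ctr[0],P[:,1]-ctr[1])<r]
for f in['s9','s10']:
    d=np.load('pics/%s.npy'%f)
    for nm,ctr,r in[('pin',(.593,.026),.009),('post',(.591,.0518),.009),('pack',(.586,.119),.015)]:
        Q=reg(d,ctr,r); Q=Q[(Q[:,2]<.1)&(Q[:,2]>.045)]; print(f,nm,len(Q),np.percentile(Q[:,2],[10,50,75,90]).round(4) if len(Q) else '')
E
```

```text
clock: 17.55
position: [0.5538, 0.0201, 0.0826]
ee_rot: [3.095, 0.535, 0.01]
force: [-0.5, -0.3, 1.0]
width: 0.237
clock: 18.05
position: [0.5474, -0.0449, 0.1319]
ee_rot: [-3.095, -0.54, -0.004]
force: [0.6, -0.3, -4.9]
width: 0.237
clock: 18.25
position: [0.5466, -0.0463, 0.1312]
ee_rot: [-3.096, -0.531, -0.002]
force: [0.2, 0.5, -4.7]
width: 0.234
t 18.25 p [ 0.5466 -0.0463  0.1312] yaw -70.53 F [ 0.2  0.5 -4.7] w 0.234 q [-0.59  0.51  0.82  1.92 -0.47  0.91 -0.76]
t 18.4 p [ 0.5467 -0.0441  0.1302] yaw -70.31 F [ 0.3  0.3 -4.8] w 0.24 q [-0.59  0.51  0.82  1.92 -0.47  0.91 -0.76]
s9 pin 34 [0.0491 0.0607 0.063  0.0644]
s9 post 34 [0.0536 0.0566 0.0583 0.06  ]
s9 pack 90 [0.0555 0.0577 0.0588 0.0599]
s10 pin 30 [0.0539 0.0573 0.0584 0.0592]
s10 post 34 [0.0518 0.0568 0.0581 0.0602]
s10 pack 91 [0.0551 0.0577 0.0587 0.0595]
```

View pics/s10z.png

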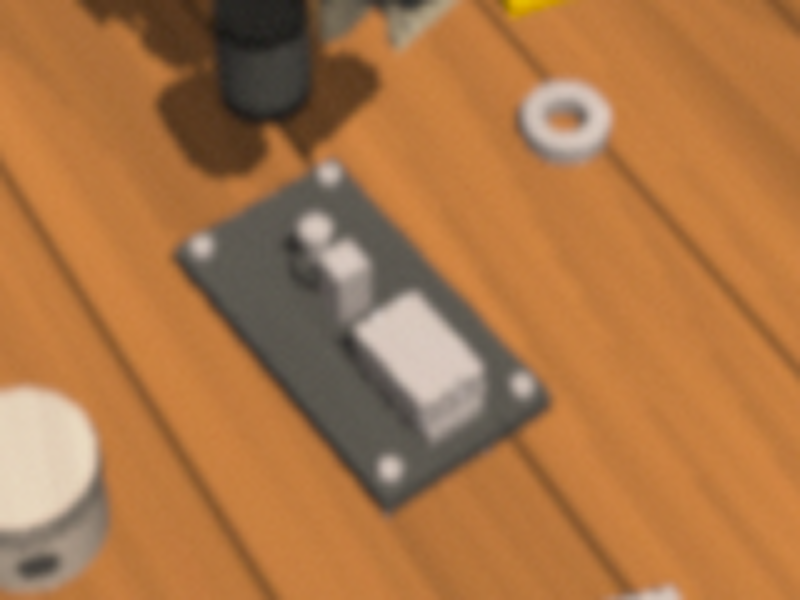

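View pics/w10.png

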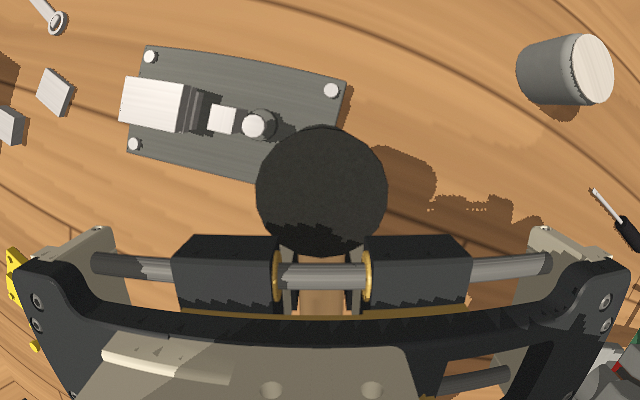

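Wrist view: pin head at (256,124), post at (222,120). I compare their heights in the wrist depth.

```bash
python3 - <<'E'
from tilt import *
d=np.load('pics/w10.npy'); c=get_calibration('wrist')
yy,xx=np.mgrid[:400,:640]
for nm,u,v,r in[('pin',253,124,5),('post',222,120,6),('pack',155,102,12)]:
    P=wpts(d,np.hypot(xx-u,yy-v)<r,c); print(nm,len(P),np.median(P,0).round(4),P[:,2].std().round(4))
E
python3 plan.py .519 -.341 .131 -70.4 10 255
```

```text
pin 69 [0.5928 0.0245 0.0592] 0.0007
post 109 [0.5884 0.0493 0.058 ] 0.0006
pack 434 [0.5866 0.1111 0.0581] 0.0006
t 18.4 p [ 0.5467 -0.0441  0.1302] yaw -70.31 F [ 0.3  0.3 -4.8] w 0.24 q [-0.59  0.51  0.82  1.92 -0.47  0.91 -0.76]
[[[-1.3, 2.7, -0.0], 0.0, 255], [[-1.3, 2.7, -0.0], 0.0, 255], [[-1.3, 2.7, -0.0], 0.0, 255], [[-1.2, 2.7, -0.0], 0.0, 255], [[-1.2, 2.7, -0.0], 0.0, 255]]
[[[-1.3, 2.7, -0.0], 0.0, 255], [[-1.2, 2.7, -0.0], 0.0, 255], [[-1.3, 2.7, -0.0], 0.0, 255], [[-1.2, 2.7, -0.0], 0.0, 255], [[-1.3, 2.7, -0.1], 0.0, 255]]
```

The pin is 1.2 mm above the post, within the 3 mm limit, and the pack measures level. I put the mallet back in its original place.

```bash
python3 -m crank '[[[-1.3,2.7,0],0,255],[[-1.3,2.7,0],0,255],[[-1.3,2.7,0],0,255],[[-1.3,2.7,0],0,255],[[-1.2,2.7,0],0,255]]' >/dev/null; python3 -m crank '[[[-1.3,2.7,0],0,255],[[-1.2,2.7,0],0,255],[[-1.3,2.7,0],0,255],[[-1.2,2.7,0],0,255],[[0,0,0],0,255]]' ; python3 plan.py .519 -.341 .03 -70.4 5 255
```

```text
clock: 19.4
position: [0.5196, -0.3169, 0.1304]
ee_rot: [3.093, 0.528, -0.001]
force: [-0.7, 0.1, -3.9]
width: 0.235
t 19.4 p [ 0.5196 -0.3169  0.1304] yaw -70.62 F [-0.7  0.1 -3.9] w 0.235 q [-0.05  0.6   0.78  1.77 -0.49  0.97 -0.31]
[[[-0.2, 0.5, 2.0], -0.0, 255], [[-0.2, 0.4, 2.0], -0.0, 255], [[-0.2, 0.5, 2.0], -0.0, 255], [[-0.1, 0.4, 2.0], -0.0, 255], [[-0.2, 0.5, 2.0], -0.0, 255]]
```

```bash
python3 -m crank '[[[-0.2,0.5,2.5],0,255],[[-0.2,0.5,2.5],0,255],[[-0.2,0.5,2.5],0,255],[[-0.2,0.5,2.0],0,255],[[0,0,0.5],0,255]]' ; python3 -m crank '[[[0,0,0.4],0,255],[[0,0,0.2],0,255],[[0,0,0],0,255],[[0,0,0],0,255]]'
```

```text
clock: 19.9
position: [0.5192, -0.3326, 0.0276]
ee_rot: [-3.093, -0.536, 0.005]
force: [0.0, 0.9, -5.3]
width: 0.236
clock: 20.3
position: [0.5205, -0.3338, 0.0246]
ee_rot: [3.095, 0.536, 0.002]
force: [-0.5, 0.3, -5.0]
width: 0.239
```

```bash
python3 -m crank '[[[0,0,0.2],0,255],[[0,0,0],0,255],[[0,0,0],0,255]]'; python3 -m crank '[[[0,0,0.1],0,255],[[0,0,0],0,255],[[0,0,0],0,255]]'
```

```text
clock: 20.6
position: [0.5199, -0.3338, 0.0218]
ee_rot: [-3.096, -0.536, -0.0]
force: [1.2, -0.4, -4.5]
width: 0.231
clock: 20.9
position: [0.52, -0.3339, 0.0208]
ee_rot: [3.096, 0.535, 0.0]
force: [0.7, 0.5, -3.4]
width: 0.235
```

```bash
python3 -m crank '[[[0,0,0.1],0,255],[[0,0,0],0,255],[[0,0,0],0,255]]'
```

```text
clock: 21.2
position: [0.52, -0.3339, 0.0206]
ee_rot: [-3.096, -0.535, -0.001]
force: [-2.8, 2.9, 6.7]
width: 0.236
```

The mallet is on the bench, with the force now at +6.7 N. I release it slowly and retreat straight up.

```bash
python3 -m crank '[[[0,0,0],0,200],[[0,0,0],0,150],[[0,0,0],0,100],[[0,0,0],0,50],[[0,0,0],0,0]]'; python3 -m crank '[[[0,0,0],0,0],[[0,0,0],0,0],[[0,0,-1],0,0],[[0,0,-3],0,0],[[0,0,-4],0,0]]';python3 -m crank '[[[0,0,-4],0,0],[[0,0,-3],0,0],[[0,0,0],0,0],[[0,0,0],0,0]]'; python3 - <<'E'
from h import *
from m import meas
from p import white
im,d=snap('top','t11'); snap('scene','s11')
meas('top',d,(255,150,335,205),.066,.1,'pin>66')
c=get_calibration('top')
P=pts('top',d,np.ones(d.shape,bool),c)
for nm,ctr,r in[('pin',(.593,.026),.006),('post',(.591,.0518),.008),('pack',(.586,.119),.015)]:
    Q=P[np.hypot(P[:,0]-ctr[0],P[:,1]-ctr[1])<r]; print(nm,len(Q),np.median(Q[:,2]).round(4))
meas('top',d,(255,160,287,195),.05,.07,'pack')
meas('top',d,(415,170,450,203),.06,.08,'mhead')
meas('top',d,(198,175,230,202),.005,.05,'A'); meas('top',d,(165,197,196,222),.005,.05,'B')
E
```

```text
clock: 21.7
position: [0.52, -0.3339, 0.0197]
ee_rot: [3.095, 0.536, 0.0]
force: [-0.3, 0.4, 0.1]
width: 0.536
clock: 22.2
position: [0.5189, -0.3331, 0.0998]
ee_rot: [-3.094, -0.535, 0.004]
force: [1.4, 1.1, 0.5]
width: 0.964
clock: 22.6
position: [0.5202, -0.3339, 0.1708]
ee_rot: [3.095, 0.536, 0.003]
force: [-0.3, 1.0, 0.5]
width: 0.996
pin>66 few 0
pin 14 0.0604
post 26 0.0582
pack 90 0.0582
pack top 307 mean [0.586  0.1185 0.058 ] zmed 0.0582 p90 0.0617 rect c [586.2 118.9] sz [40.4 60.1] ang 5.0
mhead top 185 mean [ 0.5681 -0.3172  0.0699] zmed 0.07 p90 0.0732 rect c [ 568.9 -318.6] sz [47.8 35.9] ang 89.8
A top 300 mean [0.5614 0.3015 0.0097] zmed 0.0097 p90 0.0133 rect c [559.7 300.7] sz [76.9 91.8] ang 1.5
B top 324 mean [0.5001 0.394  0.0206] zmed 0.0217 p90 0.0251 rect c [496.6 398. ] sz [86.7 64.6] ang 89.8
```

View pics/t11.png

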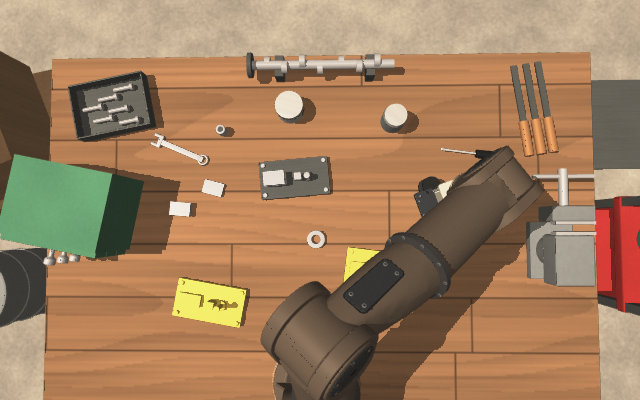

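View pics/s11.png

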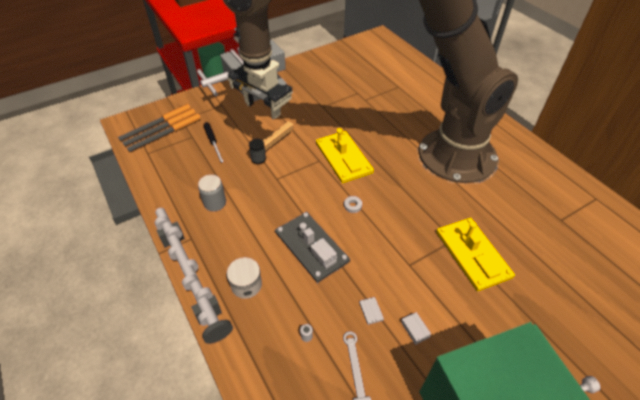

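The pin readings disagree slightly: 59.2 mm from the wrist, 60.4 mm from the top. I average several frames to be sure.

```bash
python3 - <<'E'
from h import *
acc={'top':[], 'scene':[]}
for n in acc:
    c=get_calibration(n)
    res={k:[] for k in('pin','post','pack')}
    ds=[get_image(n)[1] for i in range(12)]
    d=np.mean(ds,0)
    for f,dd in(('mean',d),):
        P=pts(n,dd,np.ones(dd.shape,bool),c)
        for nm,ctr,r in[('pin',(.593,.026),.007),('post',(.591,.0518),.007),('pack',(.586,.119),.015)]:
            Q=P[np.hypot(P[:,0]-ctr[0],P[:,1]-ctr[1])<r]; Q=Q[Q[:,2]>.05]; print(n,nm,len(Q),np.percentile(Q[:,2],[25,50,75]).round(4),Q[:,2].std().round(4))
    print(np.std(ds,0)[178,300])
print(monitor.observe()['clock'])
E
```

```text
top pin 20 [0.059  0.0596 0.06  ] 0.0006
top post 19 [0.0584 0.0589 0.0593] 0.0277
top pack 82 [0.058  0.0585 0.0589] 0.0164
0.3582468
scene pin 20 [0.0581 0.0585 0.0595] 0.0153
scene post 18 [0.0574 0.0576 0.0578] 0.01
scene pack 85 [0.0572 0.0575 0.0579] 0.008
0.0025434743
23.9
```

The averaged pin height is about 1 mm above the post in both cameras, well inside 3 mm. I hand the job in.

```bash
python3 -c "
from cell import workorder,monitor
print(workorder.sign_off()); print(monitor.observe()['clock'])"
```

```text
the job is handed in; nothing more can be done
None
the job is handed in; nothing more can be done
```

I handed the job in, and every final check I made was inside its limit; the hand-in itself gives no verdict.

- **Plate:** The 16 mm plate lies on the bottom plate, within about 1 mm of the seat centre and square to the jig. Its top measures about 58 mm, level with the post, and it has been let go.
- **Pin:** Three brisk blows took the head top from about 80 mm to about 64 mm (read after the second) and then about 59 mm. Averaged over 12 frames each, the top and scene cameras both put it about 1 mm above the post (limit 3 mm). The fingers were kept well clear of the pin throughout.
- **Mallet:** It stands upright near its original place, let go, with its head about 0.38 m from the jig. The gripper was hovering clear above it when I handed in.
- **Other things:** The thin and thick plates measure where they started, and the last pictures show no bystander moved.

**Pin reading disagreement:** Before averaging, a single top-camera reading gave 60.4 mm for the pin, against 59.2 mm from the wrist camera. The averaged top frames gave 59.6 mm and the scene camera 58.5 mm, so I took the 60.4 as noise.

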